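# Pin the retaining gate of a tube mixer

## Robot

A 6-joint arm with a two-finger parallel gripper is mounted at the origin on the work surface. World frame = base frame: x ahead of the robot, y to its left, z up, the work surface at z = 0. Lengths are in m, angles in degrees, forces in N, time in s.
With the tool pointing down it reaches from about 0.3 to 0.75 m from the base axis. Payload 8.5 kg.
Tool frame: the origin (TCP) lies at the very end of the fingers, on their centre line; the grasp point (between the pads) lies 19 mm behind it; z points along the fingers, y is the line along which they close (so a half turn about z gives the same grasp; the last joint's range is limited). The gripper opens to 85 mm and grips with 20 to 120 N. Pads are 22 mm wide; open, the fingers measure 114 mm over their backs; the gripper's body (76 mm by 85 mm) begins 54 mm behind the grasp point. The pads swing forward as they close: fully open they stand 13 mm farther back than shut.
Start: joints at [56.362, 21.807, 74.336, -0, 83.858, -12.336], TCP at [0.2, 0.512, 0.231] pointing down, gripper open.
Joint ranges: [-178.18, 178.18], [-50.72, 133.34], [12.68, 142.11], [-81.47, 261.47], [9.98, 163.14], [-165.26, 165.26]. Speed limits (degrees/s): [136.94, 136.94, 180, 180, 180, 180].

## Interface

Orientations are given as a 3x3 rotation matrix whose columns are the frame's x, y, z axes.
In Python, from rig import * gives the robot as it stands. The module is installed in compiled form; this text tells all that it offers.
- The arm moves only by the shell command python3 -m pendant 'ROWS' [OPENING] [FORCE]. ROWS is JSON, a list of rows, each a list of 2 entries, a list of its own where there are three numbers: the shift along the tool's x, y, z as a fraction of full scale, then the turn, a rotation vector about the tool's x, y, z as a fraction of full scale. A call has 1 to 8 rows; each row shifts and turns the commanded pose from where the row before left it, along the tool's axes as they then stand; what a row does not reach is not made up. Full scale, the value 1, is 40 mm for a shift and 5 degrees for a turn. A row lasts 1/8 s, in which the tool goes at most 62.5 mm and 10.7 degrees, less where a joint would pass 70% of its speed; a pose out of reach is approached as far as the arm can. A call with a number of a shift or a turn outside -1 to 1 is refused whole. A call with a gripper value outside its range is refused whole. OPENING is the opening, from 0 (shut) to 1 (fully open), set as the call begins (- or left out, the last holds). The fingers move at their own pace and stop on an object; FORCE is the grip in N (left out, the last holds). Time passes only in rows, so rows that do not move let the fingers close. It gives the time, the measured TCP pose, the force, the opening and the grip force at its end, in the units of the state.
- observe(): the state, without advancing time (a new reading comes with each control period).
- get_image(name): name is "side" or "top" or "wrist"; returns a dict with "img" (400x640x3 uint8, blue, green, red), "range_z" (400x640 float32, m along the optical axis (not along the pixel's ray), 0 where there is no reading), "camera_matrix" (3x3 intrinsics, pixels), "eye" and "rotation" of the camera in the world. Camera axes: x right, y down, z forward; pixel columns grow to the right and rows downward; lengths in m; the calibration is good to about 2 mm. A picture is of the moment at which its call begins.
- close_job(): hands the job in; it is judged then, once.
Trained networks look in the newest picture that a camera, given by its name, has taken for a name from the list of things; names that differ only in an ending like _2 or _b are one class to them, and where a whole thing is asked for, a point or a joint stands for the part that bears it (a point fixed in the world has none). Each returns a list of dicts, best first, with "conf" (0 to 1); they miss things now and then, are a little off and sometimes report something else, mostly with a low value. They report only what shows in the picture. A call takes as long as a camera call. They do not tell look-alikes from the thing itself.
- regions_of(camera, query): "mask" (400x640 bool, what is visible of it).
- landmark_of(camera, query): "point" ([x, y, z] in m, in world coordinates, good to about 4 mm: a listed point, or the origin of a listed thing).
The state is a dict: "time_s": time; "q": joint angles; "qvel": joint speeds; "joint_efforts": joint torques, N m; "position": TCP position; "tool_rot": TCP orientation; "ft_force": force on the tool from outside, world axes, zero at the start; "wrist_torque": the same for the moment, N m; "grip_width": finger opening in m; "gripper_force": force on a finger pad.
Only numpy, scipy, OpenCV 4.12 (cv2) and the standard library are available. Lean on these libraries where they do the work, as an engineer would, in place of code of your own. Each camera call takes 0.05 s, during which the arm holds its last target. There are 200 camera calls.

## Task

Make the tube rack safe for mixing: swing the mixer's blue retaining gate fully shut, so that the ring at its end comes over the steel post, then take the red-headed locking pin from its stand and thread it down through both holes until its collar sits on the gate. Leave the pin there, let go of everything, and do not disturb the other things on the bench.

Things in the scene. Friction and masses are not known exactly. Their poses are not given: they have to be found in the camera images.
- mixer: white tube mixer, 310 mm long (its y) and 170 mm deep, fixed; origin at the centre of its underside, -x its robot side. Grey deck 60 mm above the table, with a rack of red-capped tubes on it (tops 146 mm above the table, the nearest 60 mm from the post). The gate's hinge is at the +y end of the robot side, the post at the other. Place and yaw vary.
- gate (a joint): upright hinge of the blue gate on the mixer's robot side, rad: 0 = fully shut against its stop, the gate's hole then exactly over the post's; it grows as the free end swings towards the robot, away from the tubes (clockwise from above). Starts 0.35 to 0.75 open, travel ends at 1.2. It stays where it is left; about 1 N at the free end moves it.
- gate_pivot (a point): point on the gate's upright hinge axis, half-way up the gate's bar (113 mm above the table). Its -y axis points along the bar to the gate's knuckle; z is up.
- gate_push (a point): point on the robot-side face of the gate's bar, 140 mm from the hinge axis, half-way up. The bar is blue, 10 mm thick, 35 mm high (95 to 130 mm above the table). Its x axis points squarely into that face, the way that shuts the gate; z is up.
- gate_hole (a point): centre of the top mouth of the upright hole in the gate's knuckle, the blue ring at the gate's free end, 200 mm from the hinge axis: 44 mm across, hole 17 mm, 25 mm tall, its top 127 mm above the table. Its underside passes 2 mm above the post.
- post_hole (a point): centre of the top mouth of the upright hole in the fixed post, the lower knuckle: a dark steel ring on the deck, 44 mm across, hole 17 mm and 40 mm deep, its top 100 mm above the table. Part of the mixer.
- pin_stand: fixed grey round stand, 54 mm across, 66 mm tall, on a black foot plate 72 mm across; origin at the centre of its underside. The pin starts upright in it, collar on the stand's top, head from 71 to 116 mm above the table; lift it 65 mm to clear the stand.
- pin_grip (a point): centre of the red head of the loose locking pin: 28 mm across, 45 mm tall, gripped across its sides. From the foot up: steel shaft 14 mm across and 60 mm long, its last 12 mm tapering to 6 mm across; dark collar 34 mm across, 5 mm thick; head. 110 mm in all, about 0.1 kg. z runs along the pin from foot to head.
- pin_tip (a point): foot of the pin's shaft, on its axis, 87.5 mm below pin_grip; z as pin_grip. With the collar resting on the gate's knuckle the foot is 33 mm below the mouth of the post's hole.
- reagent_jar: bystander, loose, origin at the centre of its underside: amber jar, 64 mm across, 100 mm tall, blue lid
- spray_bottle: bystander, loose, origin at the centre of its underside: white bottle, 64 mm across, 150 mm tall, green cap
- tip_box: bystander, loose, origin at the centre of its underside: clear box with green lid, 87 x 122 x 61 mm
- petri: bystander, loose, origin at the centre of its underside: stack of three round dishes, 90 mm across, 44 mm tall
- beaker: bystander, loose, origin at the centre of its underside: open glass beaker, 72 mm across, 90 mm tall
- timer: bystander, loose, origin at the centre of its underside: small yellow slab, 65 x 65 x 22 mm
Not all that is in view belongs to the job. What is shaped like the part that bears pin_grip but orange or white is not meant.

How it is judged:
By the outcome, as a careful person would: the job done as asked, in the order asked, and still so for the second after the job is handed in, with the robot touching nothing.
It also fails if it takes over 54 s, if anything falls off the work surface, if the arm or the gripper's body presses on something with over 40 N, if the wrist force passes 120 N, or if a joint passes its speed limit or range.

## Working session

There is one attempt and no reset: what is moved stays moved. The work goes in short steps, Python scripts to look and compute and a shell command to move; the robot and the scene stay as the last step left them, time stands still between calls to the robot, and variables do not carry over. Pictures are saved under pics/ and viewed, at most 10 in all, crops included, and the job is handed in when it is done.

```bash
mkdir -p pics; cat > h.py <<'E'
from rig import *
import numpy as np, cv2
np.set_printoptions(precision=4,suppress=True)
def lm(cam,names):
    for n in names:
        r=landmark_of(cam,n)
        print(cam,n,[(np.round(d['point'],4).tolist(),round(float(d['conf']),2)) for d in r[:4]])
def st():
    s=observe(); print(s['time_s'],np.array(s['position']),np.array(s['q']),s['grip_width'],np.array(s['ft_force'])); print(np.array(s['tool_rot'])); return s
E
python3 - <<'E'
from h import *
st()
a=get_image('top');cv2.imwrite('pics/top0.png',a['img'])
lm('top',['gate_pivot','gate_push','gate_hole','post_hole','pin_stand','pin_grip','mixer','reagent_jar','spray_bottle','tip_box','petri','beaker','timer'])
b=get_image('side');cv2.imwrite('pics/side0.png',b['img'])
lm('side',['gate_pivot','gate_push','gate_hole','post_hole','pin_stand','pin_grip'])
E
```

```text
0.0 [0.1997 0.5122 0.2307] [ 56.3613  21.8429  74.3841  -0.0003  83.8581 -12.3361] 0.08558144507547817 [ 0.2868  0.0222 -0.3999]
[[-0.9317  0.3633 -0.0008]
 [ 0.3633  0.9317 -0.0012]
 [ 0.0003 -0.0015 -1.    ]]
top gate_pivot [([0.6157, 0.2756, 0.1097], 0.59)]
top gate_push [([0.5232, 0.1717, 0.1144], 0.9), ([0.6377, -0.4171, 0.0], 0.55)]
top gate_hole [([0.4874, 0.1296, 0.1286], 0.8)]
top post_hole [([0.582, 0.0832, 0.0965], 0.72)]
top pin_stand [([0.5173, -0.3123, -0.0015], 0.79)]
top pin_grip [([0.5118, -0.312, 0.0911], 0.72), ([0.4464, -0.385, 0.0858], 0.7), ([0.4165, -0.2644, 0.0858], 0.49), ([0.5009, -0.4185, 0.0879], 0.45)]
top mixer [([0.656, 0.182, -0.0027], 0.91)]
top reagent_jar [([0.4784, -0.1468, -0.0006], 0.71), ([0.5329, 0.4561, 0.0017], 0.29)]
top spray_bottle [([0.6141, -0.1988, -0.0015], 0.96)]
top tip_box [([0.6382, -0.4151, -0.0006], 0.56)]
top petri [([0.4431, 0.3708, 0.001], 0.69), ([0.5094, -0.3093, 0.0914], 0.46)]
top beaker [([0.5293, 0.4574, 0.0046], 0.73), ([0.4759, -0.1492, -0.0028], 0.43)]
top timer [([0.4389, 0.09, 0.0033], 0.67)]
side gate_pivot [([0.6194, 0.2785, 0.1117], 0.62)]
side gate_push [([0.524, 0.1741, 0.1115], 0.71)]
side gate_hole [([0.4869, 0.1299, 0.1318], 0.64), ([0.6523, 0.1865, 0.001], 0.3)]
side post_hole [([0.5808, 0.0803, 0.1027], 0.75), ([0.5175, -0.309, 0.0908], 0.34)]
side pin_stand [([0.4404, 0.3678, -0.0019], 0.65), ([0.5167, -0.3098, 0.0006], 0.56)]
side pin_grip [([0.4464, -0.3927, 0.0853], 0.94), ([0.5105, -0.4123, 0.0863], 0.87), ([0.5189, -0.3121, 0.0914], 0.73), ([0.4202, -0.2609, 0.0883], 0.51)]
```

View pics/top0.png

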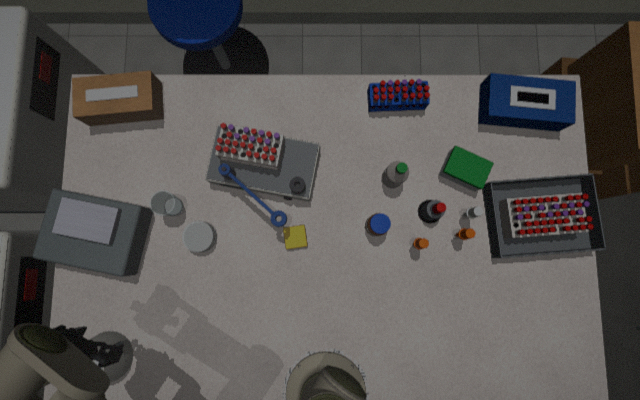

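View pics/side0.png

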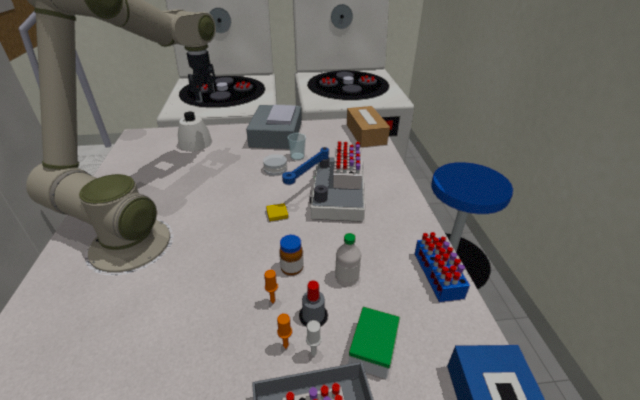

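The top view shows the gate open from its pivot at (225,170) to its ring at (279,218). The post is at (297,186), and the red pin is at (438,209) in its stand. Orange and white look-alikes stand nearby, and the timer at (295,237) is below the gate. First I'll move the closed fingers to the robot side of the bar.

```bash
python3 -m pendant '[[[-0.94,-0.48,0],[0,0,0]],[[-0.94,-0.48,0],[0,0,0]],[[-0.94,-0.48,0],[0,0,0]],[[-0.94,-0.48,0],[0,0,0]],[[-0.94,-0.48,0],[0,0,0]],[[-0.94,-0.48,0],[0,0,0]],[[-0.94,-0.48,0],[0,0,0]],[[-0.94,-0.48,0],[0,0,0]]]' 0 30
python3 -m pendant '[[[-0.94,-0.48,0],[0,0,0]],[[-0.94,-0.48,0],[0,0,0]],[[0,0,0],[0,0,-1]],[[0,0,0],[0,0,-1]],[[0,0,0],[0,0,0]]]'
python3 - <<'E'
from h import *
st()
a=get_image('wrist');cv2.imwrite('pics/w0.png',a['img'])
lm('wrist',['gate_pivot','gate_push','gate_hole','post_hole'])
E
```

```text
time_s: 2.05
position: [0.4251, 0.2589, 0.2315]
tool_rot: [[-0.932, 0.363, 0.0], [0.363, 0.932, 0.0], [-0.0, 0.0, -1.0]]
ft_force: [0.4, -0.6, -0.2]
grip_width: -0.0001
gripper_force: 0.0
time_s: 2.68
position: [0.4804, 0.1968, 0.2313]
tool_rot: [[-0.98, 0.197, -0.0], [0.197, 0.98, -0.0], [0.0, -0.0, -1.0]]
ft_force: [0.0, 0.1, 0.2]
grip_width: 0.0001
gripper_force: 0.0
2.675 [0.4804 0.1968 0.2313] [  9.198   18.7092  79.1532  -0.0004  82.1412 -69.4432] 8.815987559898274e-05 [0.0102 0.1101 0.177 ]
[[-0.9804  0.197  -0.0001]
 [ 0.197   0.9804 -0.    ]
 [ 0.0001 -0.     -1.    ]]
wrist gate_pivot [([0.4764, -0.1478, 0.0033], 0.2)]
wrist gate_push [([0.5222, 0.1778, 0.1131], 0.57)]
wrist gate_hole [([0.4873, 0.133, 0.1258], 0.57)]
wrist post_hole [([0.4441, 0.3667, 0.0001], 0.62)]
```

View pics/w0.png

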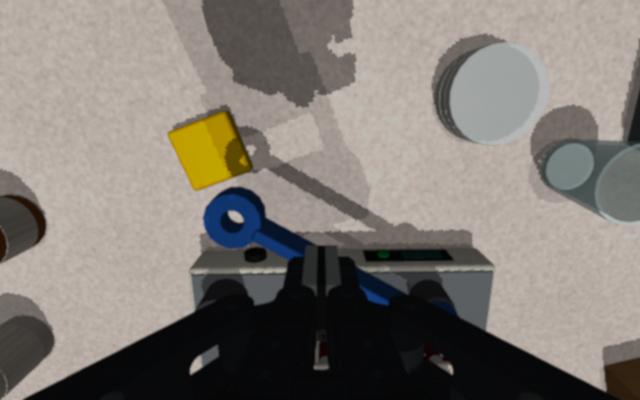

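The wrist view shows the gate's ring at (235,217) and its bar running right behind the fingers. Below the tool is clear, so I'll descend and push.

```bash
python3 -m pendant '[[[0,0,0.8],[0,0,0]],[[0,0,0.8],[0,0,0]],[[0,0,0.8],[0,0,0]],[[0,0,0.75],[0,0,0]],[[0,0,0],[0,0,0]]]'
python3 -m pendant '[[[-0.3,-0.13,0],[0,0,0]],[[-0.3,-0.13,0],[0,0,0]],[[-0.3,-0.13,0],[0,0,0]],[[-0.3,-0.13,0],[0,0,0]],[[-0.3,-0.13,0],[0,0,0]],[[-0.3,-0.13,0],[0,0,0]],[[-0.3,-0.13,0],[0,0,0]],[[-0.25,-0.13,0],[0,0,0]]]'
python3 -m pendant '[[[-0.1,0,0],[0,0,0]],[[-0.1,0,0],[0,0,0]],[[0,0,0],[0,0,0]]]'
```

```text
time_s: 3.55
position: [0.4794, 0.1968, 0.1039]
tool_rot: [[-0.981, 0.196, -0.004], [0.196, 0.981, -0.001], [0.004, -0.001, -1.0]]
ft_force: [0.4, 0.6, 0.1]
grip_width: -0.0002
gripper_force: 0.0
time_s: 4.55
position: [0.565, 0.1372, 0.1052]
tool_rot: [[-0.981, 0.196, -0.0], [0.196, 0.981, -0.0], [0.0, -0.0, -1.0]]
ft_force: [-0.7, 0.7, 0.6]
grip_width: -0.0004
gripper_force: 0.5
time_s: 4.92
position: [0.5724, 0.1362, 0.1054]
tool_rot: [[-0.981, 0.196, 0.0], [0.196, 0.981, 0.0], [-0.0, 0.0, -1.0]]
ft_force: [0.2, -0.6, -0.6]
grip_width: 0.0001
gripper_force: 0.0
```

```bash
for i in 1; do python3 -m pendant '[[[-0.05,0,0],[0,0,0]],[[0,0,0],[0,0,0]]]' ; done
python3 -m pendant '[[[-0.05,0,0],[0,0,0]],[[0,0,0],[0,0,0]]]'
python3 - <<'E'
from h import *
a=get_image('top');cv2.imwrite('pics/t1.png',cv2.resize(a['img'][110:270,190:350],(640,640),interpolation=2)[:600])
lm('top',['gate_push','gate_hole','gate_pivot','post_hole'])
a=get_image('side')
lm('side',['gate_push','gate_hole','gate_pivot','post_hole'])
E
```

```text
time_s: 5.18
position: [0.5742, 0.1359, 0.1054]
tool_rot: [[-0.981, 0.196, 0.0], [0.196, 0.981, 0.0], [-0.0, 0.0, -1.0]]
ft_force: [0.3, 0.8, 0.4]
grip_width: 0.0002
gripper_force: 0.0
time_s: 5.42
position: [0.5745, 0.1358, 0.1053]
tool_rot: [[-0.981, 0.195, -0.004], [0.195, 0.981, 0.0], [0.004, -0.0, -1.0]]
ft_force: [-7.2, 2.0, 5.0]
grip_width: 0.0001
gripper_force: 4.2
top gate_push []
top gate_hole []
top gate_pivot [([0.6193, 0.2767, 0.1118], 0.71), ([0.5298, 0.4537, 0.001], 0.25)]
top post_hole [([0.5799, 0.0833, 0.0956], 0.72), ([0.4391, 0.0878, -0.0001], 0.41)]
side gate_push [([0.5903, 0.1417, 0.1107], 0.75)]
side gate_hole [([0.6559, 0.186, 0.001], 0.61), ([0.5851, 0.0809, 0.1308], 0.5)]
side gate_pivot [([0.6174, 0.2782, 0.1116], 0.57)]
side post_hole [([0.5814, 0.0789, 0.1019], 0.56)]
```

The force rises, which means the gate is on its stop. I'll firm it up slightly, back off, lift and look.

```bash
python3 -m pendant '[[[-0.05,0,0],[0,0,0]],[[0,0,0],[0,0,0]]]'
python3 -m pendant '[[[0.3,0,0],[0,0,0]],[[0.9,0,0],[0,0,0]],[[0,0,-1],[0,0,0]],[[0,0,-1],[0,0,0]],[[0,0,-1],[0,0,0]],[[0,-1,-1],[0,0,0]],[[0,-1,0],[0,0,0]],[[0,0,0],[0,0,0]]]' 0.7
python3 - <<'E'
from h import *
st()
a=get_image('top');cv2.imwrite('pics/t2.png',cv2.resize(a['img'][110:270,190:350],(600,600),interpolation=2))
lm('top',['gate_push','gate_hole','gate_pivot','post_hole','pin_grip','pin_stand'])
b=get_image('side');
lm('side',['gate_push','gate_hole','gate_pivot','post_hole','pin_grip','pin_stand'])
c=get_image('wrist');cv2.imwrite('pics/w2.png',c['img'])
lm('wrist',['gate_push','gate_hole','gate_pivot','post_hole'])
E
```

```text
time_s: 6.18
position: [0.5746, 0.1358, 0.1054]
tool_rot: [[-0.981, 0.195, -0.008], [0.195, 0.981, 0.001], [0.008, -0.001, -1.0]]
ft_force: [-17.3, 2.1, 9.6]
grip_width: -0.0004
gripper_force: 8.8
time_s: 7.18
position: [0.5151, 0.0642, 0.2659]
tool_rot: [[-0.98, 0.199, 0.002], [0.199, 0.98, -0.0], [-0.002, -0.0, -1.0]]
ft_force: [0.7, 0.6, -0.1]
grip_width: 0.0598
gripper_force: 0.0
7.175 [0.5151 0.0642 0.2659] [ -5.9702  17.304   75.4174  -0.0192  87.1874 -84.4983] 0.059754277965557975 [ 0.6566  0.6054 -0.0992]
[[-0.98    0.1989  0.0015]
 [ 0.1989  0.98   -0.0005]
 [-0.0016 -0.0002 -1.    ]]
top gate_push []
top gate_hole []
top gate_pivot [([0.6197, 0.2779, 0.1107], 0.53)]
top post_hole []
top pin_grip [([0.4169, -0.2627, 0.0848], 0.59), ([0.5113, -0.3114, 0.0887], 0.51), ([0.5066, -0.4184, 0.0873], 0.51), ([0.4432, -0.3838, 0.0845], 0.48)]
top pin_stand [([0.5179, -0.3151, 0.0018], 0.63)]
side gate_push [([0.5916, 0.1394, 0.112], 0.8)]
side gate_hole [([0.5852, 0.0777, 0.1303], 0.76)]
side gate_pivot [([0.6176, 0.2799, 0.1126], 0.71)]
side post_hole [([0.4392, 0.0923, 0.002], 0.68), ([0.5794, 0.0808, 0.1], 0.58)]
side pin_grip [([0.5109, -0.4164, 0.0871], 0.96), ([0.4483, -0.3894, 0.0863], 0.84), ([0.4182, -0.2628, 0.0876], 0.66), ([0.52, -0.3087, 0.0892], 0.64)]
side pin_stand [([0.5232, -0.309, 0.0007], 0.6), ([0.4388, 0.3687, -0.0014], 0.4)]
wrist gate_push [([0.5888, 0.1409, 0.1125], 0.75), ([0.5831, 0.0779, 0.0969], 0.27)]
wrist gate_hole [([0.5837, 0.0872, 0.1217], 0.89)]
wrist gate_pivot [([0.6147, 0.2762, 0.1125], 0.72), ([0.4416, 0.0925, 0.0043], 0.64)]
wrist post_hole [([0.5815, 0.0771, 0.1003], 0.7), ([0.4733, -0.1472, -0.0015], 0.41)]
```

View pics/w2.png

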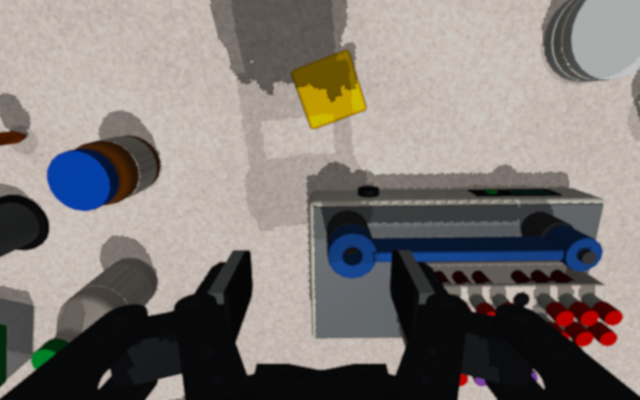

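The wrist view shows the gate shut, with its ring at (352,255) over the post. I'll measure the ring centre by a depth fit.

```bash
cat >> h.py <<'E'
def cloud(a):
    z=a['range_z'];K=np.array(a['camera_matrix']);v,u=np.mgrid[0:400,0:640]
    P=np.stack([(u-K[0,2])/K[0,0]*z,(v-K[1,2])/K[1,1]*z,z],-1)
    W=P@np.array(a['rotation']).T+np.array(a['eye']); W[z<=0]=np.nan
    return W
def ring(cam,c0=(0.583,0.08),zr=(0.119,0.135),R=0.022,rmax=0.03):
    from scipy.optimize import least_squares
    a=get_image(cam);W=cloud(a);im=a['img'].astype(int)
    blue=(im[...,0]>im[...,2]*1.5)&(im[...,0]>50)
    m=blue&(W[...,2]>zr[0])&(W[...,2]<zr[1])&(np.hypot(W[...,0]-c0[0],W[...,1]-c0[1])<rmax)
    p=W[m]; mask=m.astype(np.uint8)
    # outline points of the ring away from the bar (bar towards +y)
    e=(mask-cv2.erode(mask,np.ones((3,3),np.uint8))).astype(bool); q=W[e]
    f=lambda c:np.minimum(abs(np.hypot(q[:,0]-c[0],q[:,1]-c[1])-R+.0005),abs(np.hypot(q[:,0]-c[0],q[:,1]-c[1])-.0085-.0005))
    r=least_squares(f,p[:,:2].mean(0),loss='soft_l1',f_scale=.001)
    print(cam,'ring',r.x,'n',len(p),len(q),'z',np.median(p[:,2]),'res',np.median(f(r.x)),'min/max',p.min(0),p.max(0))
E
python3 - <<'E'
from h import *
ring('wrist'); ring('side'); 
E
```

```text
wrist ring [0.5793 0.0821] n 1617 342 z 0.12689405878447713 res 0.0006830594733476356 min/max [0.5578 0.0605 0.1199] [0.6013 0.1098 0.1312]
side ring [0.5823 0.0797] n 111 67 z 0.12474619497300721 res 0.0012120673734867557 min/max [0.5606 0.0568 0.119 ] [0.6022 0.1091 0.1293]
```

```bash
python3 -m pendant '[[[-0.19,-0.91,0],[0,0,0]],[[-0.19,-0.91,0],[0,0,0]],[[-0.19,-0.91,0],[0,0,0]],[[-0.19,-0.91,0],[0,0,0]],[[-0.19,-0.91,0],[0,0,0]],[[-0.19,-0.91,0],[0,0,0]],[[-0.19,-0.91,0],[0,0,0]],[[-0.19,-0.91,0],[0,0,0]]]'
python3 -m pendant '[[[0,-0.91,0],[0,0,0]],[[0,-0.91,0],[0,0,0]],[[0,0,0.5],[0,0,0]],[[0,0,0.5],[0,0,0]],[[0,0,0],[0,0,0]]]' 0.7
python3 - <<'E'
from h import *
st()
for cam in ['wrist','top','side']:
    a=get_image(cam);W=cloud(a);im=a['img'].astype(int)
    red=(im[...,2]>90)&(im[...,1]<im[...,2]*.35)&(im[...,0]<im[...,2]*.5)&(np.hypot(W[...,0]-.517,W[...,1]+.311)<.04)&(W[...,2]>.06)
    p=W[red]; print(cam,len(p),p.min(0),p.max(0),p.mean(0)); t=p[p[:,2]>.112]; print('  top',len(t),t.mean(0),(t.min(0)+t.max(0))/2)
    if cam=='wrist': cv2.imwrite('pics/w3.png',a['img'])
lm('wrist',['pin_grip','pin_stand'])
E
```

```text
time_s: 9.22
position: [0.5178, -0.2328, 0.2653]
tool_rot: [[-0.981, 0.196, 0.0], [0.196, 0.981, 0.0], [-0.0, 0.0, -1.0]]
ft_force: [0.6, 0.3, -0.3]
grip_width: 0.0599
gripper_force: 0.0
time_s: 9.85
position: [0.5032, -0.3027, 0.2241]
tool_rot: [[-0.981, 0.196, -0.002], [0.196, 0.981, 0.002], [0.003, 0.002, -1.0]]
ft_force: [-0.0, -0.4, -0.2]
grip_width: 0.06
gripper_force: 0.0
9.85 [ 0.5032 -0.3027  0.2241] [ -42.5691   25.9429   68.7677   -0.0004   85.4643 -121.2559] 0.06001598831439616 [-0.0469 -0.3815 -0.2036]
[[-0.9806  0.1962 -0.0023]
 [ 0.1962  0.9806  0.0021]
 [ 0.0026  0.0016 -1.    ]]
wrist 895 [ 0.5018 -0.3231  0.1127] [ 0.5277 -0.2971  0.1179] [ 0.5144 -0.31    0.1159]
  top 895 [ 0.5144 -0.31    0.1159] [ 0.5147 -0.3101  0.1153]Traceback (most recent call last):
  File "<stdin>", line 6, in <module>
    return umr_minimum(a, axis, None, out, keepdims, initial, where)
ValueError: zero-size array to reduction operation minimum which has no identity
```

View pics/w3.png

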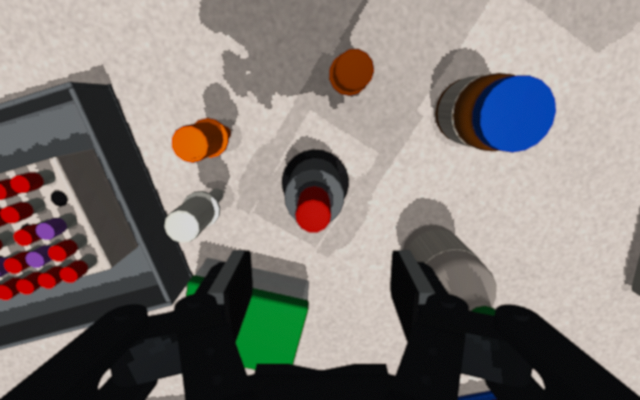

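The wrist view shows the red head at (314,213), centred between the fingers in column, with clear space for them. Fit puts the pin at (0.5147, -0.3101). Next is descend and grip.

```bash
python3 -m pendant '[[[-0.32,-0.13,0],[0,0,0]],[[0,0,0.9],[0,0,0]],[[0,0,0.9],[0,0,0]],[[0,0,0.9],[0,0,0]],[[0,0,0.6],[0,0,0]],[[0,0,0.35],[0,0,0]],[[0,0,0],[0,0,0]]]'
python3 -m pendant '[[[0,0,0],[0,0,0]],[[0,0,0],[0,0,0]],[[0,0,0],[0,0,0]],[[0,0,0],[0,0,0]],[[0,0,0],[0,0,0]],[[0,0,0],[0,0,0]]]' 0 50
```

```text
time_s: 10.82
position: [0.5153, -0.3106, 0.0794]
tool_rot: [[-0.981, 0.196, -0.0], [0.196, 0.981, 0.0], [0.0, 0.0, -1.0]]
ft_force: [0.5, 0.6, -0.1]
grip_width: 0.0596
gripper_force: 0.0
time_s: 11.58
position: [0.5156, -0.3109, 0.0806]
tool_rot: [[-0.981, 0.196, 0.002], [0.196, 0.981, -0.002], [-0.002, -0.001, -1.0]]
ft_force: [-0.6, 0.7, 6.0]
grip_width: 0.0268
gripper_force: 49.0
```

```bash
python3 -m pendant '[[[0,0,-0.3],[0,0,0]],[[0,0,-0.7],[0,0,0]],[[0,0,-0.9],[0,0,0]],[[0,0,-0.9],[0,0,0]],[[0,0,-0.9],[0,0,0]],[[0,0,-0.8],[0,0,0]]]'
python3 -m pendant '[[[0.03,0.6,0],[0,0,0]],[[0.03,0.9,0],[0,0,0]],[[0.03,0.9,0],[0,0,0]],[[0.03,0.9,0],[0,0,0]],[[0.03,0.9,0],[0,0,0]],[[0.03,0.9,0],[0,0,0]],[[0.03,0.9,0],[0,0,0]],[[0.03,0.9,0],[0,0,0]]]'
python3 -m pendant '[[[0.03,0.8,0],[0,0,0]],[[0,0.6,0],[0,0,0]],[[0,0,0],[0,0,-1]],[[0,0,0],[0,0,-1]],[[0,0,0],[0,0,-1]],[[0,0,0],[0,0,-1]],[[0,0,0],[0,0,-1]],[[0,0,0],[0,0,0]]]'
python3 - <<'E'
from h import *
st()
a=get_image('wrist');cv2.imwrite('pics/w4.png',a['img'])
b=get_image('side');cv2.imwrite('pics/s4.png',cv2.resize(b['img'][80:240,240:400],(600,600),interpolation=2))
lm('side',['pin_grip','pin_tip','gate_hole']); lm('wrist',['pin_tip','gate_hole','post_hole'])
ring('wrist')
E
```

```text
time_s: 12.32
position: [0.515, -0.3103, 0.2614]
tool_rot: [[-0.981, 0.196, 0.0], [0.196, 0.981, -0.0], [-0.001, -0.0, -1.0]]
ft_force: [-0.7, -0.4, -1.0]
grip_width: 0.0267
gripper_force: 49.8
time_s: 13.32
position: [0.5591, -0.0356, 0.2584]
tool_rot: [[-0.981, 0.195, -0.002], [0.195, 0.981, 0.001], [0.002, 0.0, -1.0]]
ft_force: [0.0, 0.6, -0.9]
grip_width: 0.0269
gripper_force: 49.8
time_s: 14.32
position: [0.5688, 0.0181, 0.2585]
tool_rot: [[-0.972, -0.237, -0.002], [-0.237, 0.972, 0.001], [0.002, 0.001, -1.0]]
ft_force: [-0.5, -0.5, -1.3]
grip_width: 0.0266
gripper_force: 49.9
14.325 [0.5688 0.0181 0.2585] [ -10.1004   22.8327   68.1645    0.0097   89.12   -113.7919] 0.02657473424751632 [-0.4794 -0.507  -1.3496]
[[-0.9716 -0.2367 -0.002 ]
 [-0.2367  0.9716  0.0005]
 [ 0.0018  0.001  -1.    ]]
side pin_grip [([0.5044, -0.4129, 0.085], 0.84), ([0.4469, -0.3918, 0.0855], 0.81), ([0.4201, -0.262, 0.0859], 0.65), ([0.5711, 0.0187, 0.2682], 0.46)]
side pin_tip [([0.4183, -0.2624, -0.0], 0.86), ([0.443, -0.3904, -0.0012], 0.76), ([0.4981, -0.415, -0.0004], 0.73), ([0.569, 0.0227, 0.1858], 0.59)]
side gate_hole [([0.5815, 0.0792, 0.1299], 0.56)]
wrist pin_tip [([0.5671, 0.0151, 0.179], 0.84)]
wrist gate_hole [([0.5826, 0.0848, 0.1246], 0.92)]
wrist post_hole [([0.5826, 0.0776, 0.0982], 0.75)]
wrist ring [0.5798 0.0815] n 1879 338 z 0.12688620223210434 res 0.0004928648815586711 min/max [0.5582 0.0598 0.1194] [0.6013 0.11   0.1312]
```

View pics/w4.png

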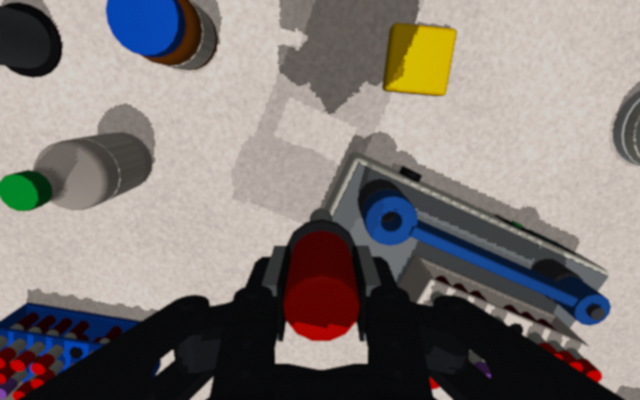

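View pics/s4.png

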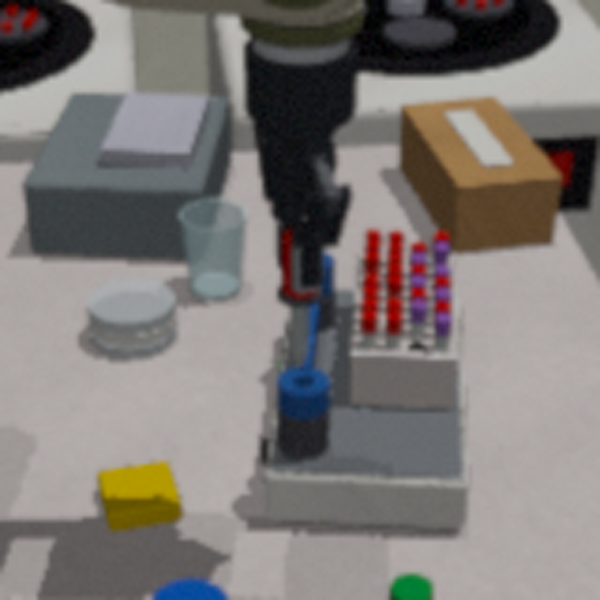

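The wrist view shows the pin upright in the fingers at (320,270), and the gate ring at (390,220) still over the post. The fit is stable at (0.5797, 0.0816). I'll move above the hole.

```bash
python3 -m pendant '[[[-0.32,0.74,0],[0,0,0]],[[-0.32,0.74,0],[0,0,0]],[[0,0,0],[0,0,0]],[[0,0,0.6],[0,0,0]],[[0,0,0.5],[0,0,0]],[[0,0,0],[0,0,0]]]'
python3 - <<'E'
from h import *
st()
a=get_image('wrist');cv2.imwrite('pics/w5.png',a['img'][150:390,180:500].repeat(2,0).repeat(2,1))
lm('wrist',['pin_tip','gate_hole'])
b=get_image('side');cv2.imwrite('pics/s5.png',cv2.resize(b['img'][120:220,270:370],(600,600),interpolation=2))
E
```

```text
time_s: 15.52
position: [0.5799, 0.08, 0.2142]
tool_rot: [[-0.972, -0.236, -0.003], [-0.236, 0.972, -0.0], [0.003, 0.001, -1.0]]
ft_force: [-0.1, -0.7, -1.9]
grip_width: 0.0268
gripper_force: 49.8
15.525 [0.5799 0.08   0.2142] [  -3.7168   26.158    70.0833   -0.0144   83.9351 -107.3647] 0.0268014060110096 [-0.0857 -0.705  -1.8527]
[[-0.9718 -0.236  -0.0031]
 [-0.236   0.9718 -0.    ]
 [ 0.003   0.0007 -1.    ]]
wrist pin_tip [([0.5808, 0.0784, 0.1398], 0.77)]
wrist gate_hole [([0.5867, 0.0842, 0.1235], 0.59)]
```

View pics/w5.png

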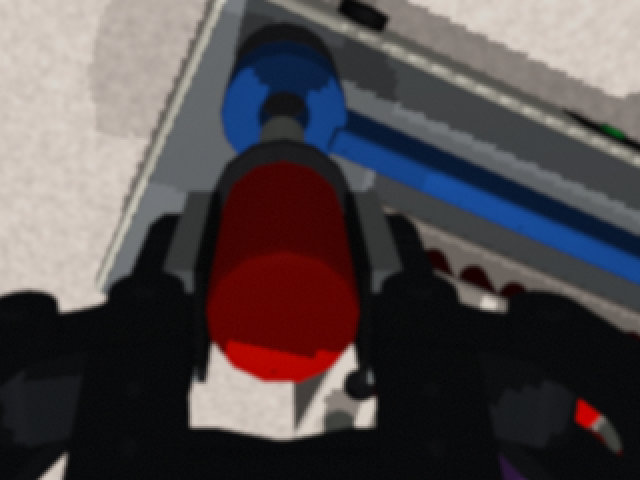

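View pics/s5.png

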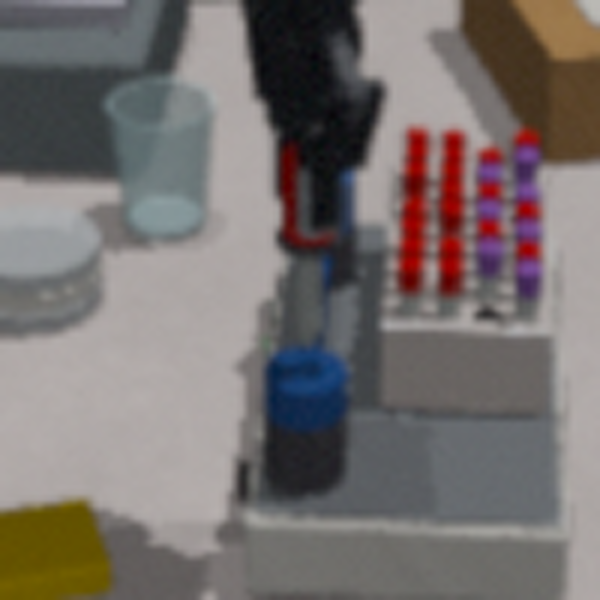

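The crop shows the shaft over the ring's hole at (283,105), aligned to about 1 mm. I'll insert slowly with force checks.

```bash
python3 -m pendant '[[[0,0.02,0.15],[0,0,0]],[[0,0,0.15],[0,0,0]],[[0,0,0.1],[0,0,0]],[[0,0,0.1],[0,0,0]],[[0,0,0.1],[0,0,0]],[[0,0,0],[0,0,0]]]'
```

```text
time_s: 16.48
position: [0.5802, 0.0815, 0.191]
tool_rot: [[-0.972, -0.237, -0.001], [-0.237, 0.972, 0.0], [0.001, 0.0, -1.0]]
ft_force: [0.1, -0.2, -1.1]
grip_width: 0.0267
gripper_force: 49.8
```

```bash
python3 -m pendant '[[[0,0,0.1],[0,0,0]],[[0,0,0.1],[0,0,0]],[[0,0,0.1],[0,0,0]],[[0,0,0.1],[0,0,0]],[[0,0,0],[0,0,0]]]'
python3 -m pendant '[[[0,0,0.1],[0,0,0]],[[0,0,0.1],[0,0,0]],[[0,0,0],[0,0,0]]]'
```

```text
time_s: 17.1
position: [0.5802, 0.0815, 0.1749]
tool_rot: [[-0.972, -0.237, -0.001], [-0.237, 0.972, 0.0], [0.001, 0.0, -1.0]]
ft_force: [0.0, -0.3, -1.6]
grip_width: 0.027
gripper_force: 49.8
time_s: 17.48
position: [0.5802, 0.0815, 0.1669]
tool_rot: [[-0.972, -0.237, -0.001], [-0.237, 0.972, 0.0], [0.001, 0.0, -1.0]]
ft_force: [-0.5, 0.3, -1.2]
grip_width: 0.027
gripper_force: 49.8
```

Free so far; the tip is about 8 mm into the post's hole. Continuing to seat.

```bash
python3 -m pendant '[[[0,0,0.15],[0,0,0]],[[0,0,0.15],[0,0,0]],[[0,0,0.1],[0,0,0]],[[0,0,0.1],[0,0,0]],[[0,0,0],[0,0,0]]]'
python3 -m pendant '[[[0,0,0.06],[0,0,0]],[[0,0,0.04],[0,0,0]],[[0,0,0],[0,0,0]]]'
```

```text
time_s: 18.1
position: [0.5802, 0.0815, 0.147]
tool_rot: [[-0.972, -0.237, -0.001], [-0.237, 0.972, 0.0], [0.0, 0.0, -1.0]]
ft_force: [-0.4, 0.6, -1.4]
grip_width: 0.0272
gripper_force: 49.8
time_s: 18.48
position: [0.5803, 0.0815, 0.1432]
tool_rot: [[-0.972, -0.237, -0.0], [-0.237, 0.972, 0.0], [0.0, 0.0, -1.0]]
ft_force: [-0.9, -0.5, -1.2]
grip_width: 0.0273
gripper_force: 49.8
```

```bash
python3 -m pendant '[[[0,0,0.04],[0,0,0]],[[0,0,0],[0,0,0]]]'
python3 -m pendant '[[[0,0,0.03],[0,0,0]],[[0,0,0],[0,0,0]]]'
```

```text
time_s: 18.73
position: [0.5803, 0.0815, 0.1417]
tool_rot: [[-0.972, -0.237, 0.0], [-0.237, 0.972, -0.0], [-0.0, -0.0, -1.0]]
ft_force: [0.5, -0.4, -1.5]
grip_width: 0.0267
gripper_force: 50.0
time_s: 18.98
position: [0.5804, 0.0815, 0.1415]
tool_rot: [[-0.972, -0.237, 0.001], [-0.237, 0.972, -0.0], [-0.001, -0.0, -1.0]]
ft_force: [-2.7, -0.8, 5.8]
grip_width: 0.0263
gripper_force: 50.8
```

Contact came at the predicted height, so the pin is seated. I'll open just enough, rise straight up, back away and check.

```bash
python3 -m pendant '[[[0,0,-0.02],[0,0,0]],[[0,0,0],[0,0,0]],[[0,0,0],[0,0,0]],[[0,0,0],[0,0,0]],[[0,0,0],[0,0,0]]]' 0.55
python3 -m pendant '[[[0,0,-0.2],[0,0,0]],[[0,0,-0.6],[0,0,0]],[[0,0,-0.9],[0,0,0]],[[0,0,-0.9],[0,0,0]],[[0.8,0,-0.3],[0,0,0]],[[0.9,0,0],[0,0,0]],[[0,0,0],[0,0,0]]]'
python3 - <<'E'
from h import *
st()
a=get_image('wrist');cv2.imwrite('pics/w6.png',a['img'])
lm('wrist',['pin_grip','gate_push','gate_hole'])
W=cloud(a);im=a['img'].astype(int)
m=(im[...,2]>60)&(im[...,1]<im[...,2]*.35)&(np.hypot(W[...,0]-.58,W[...,1]-.0815)<.03)&(W[...,2]>.12)
p=W[m];t=p[p[:,2]>p[:,2].max()-.004];print(len(p),p.max(0),t.mean(0))
E
```

```text
time_s: 19.6
position: [0.5803, 0.0815, 0.1413]
tool_rot: [[-0.972, -0.237, -0.0], [-0.237, 0.972, 0.0], [0.0, 0.0, -1.0]]
ft_force: [-0.0, -0.7, 0.5]
grip_width: 0.0469
gripper_force: 0.0
time_s: 20.48
position: [0.5128, 0.0652, 0.2586]
tool_rot: [[-0.972, -0.236, 0.001], [-0.236, 0.972, -0.0], [-0.001, -0.0, -1.0]]
ft_force: [0.5, 0.1, -0.2]
grip_width: 0.0468
gripper_force: 0.0
20.475 [0.5128 0.0652 0.2586] [  -5.8866   17.3472   76.5647   -0.0013   86.0256 -109.5606] 0.04675206968058292 [ 0.494   0.0798 -0.249 ]
[[-0.9717 -0.2364  0.0011]
 [-0.2364  0.9717 -0.0001]
 [-0.001  -0.0004 -1.    ]]
wrist pin_grip [([0.5799, 0.0789, 0.1544], 0.72)]
wrist gate_push [([0.5856, 0.1403, 0.1119], 0.69)]
wrist gate_hole []
950 [0.5939 0.0957 0.1789] [0.5791 0.0821 0.1768]
```

View pics/w6.png

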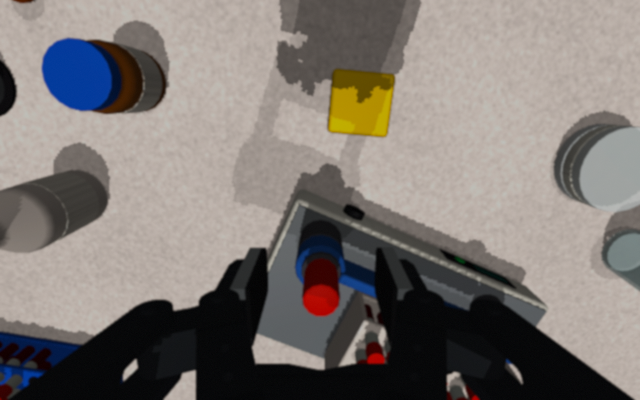

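The wrist view shows the red head at (320,290) standing upright with its collar on the blue ring. Its top measures 177 mm, as expected when seated, and the gripper is clear of everything. Handing in.

```bash
python3 -c "
from rig import *
print(close_job())"
```

```text
the job is handed in; nothing more can be done
None
```

The gate is shut over the post, and the red pin is seated through both holes with its collar on the gate; the gripper is clear, nothing else on the bench was touched, and I handed the job in at about 20 s (no verdict shown).

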